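Swing the pastry tray round its pivot pin and latch it

TASK

Park the white pastry tray. First push it straight forward, flat on the counter, until its notch is home against the brass pivot pin while the tray is still askew; then push its latch-side end so that it swings about the pin until it lies square inside the blue outline, notch still on the pin. Last, swing the red latch fully shut behind the tray, let go, and leave the bottle, the jar and the bowl where they are.

Things in the scene. Friction and masses are not known exactly. Their poses are not given: they have to be found in the camera images.
- dock: Fixed parking place. Origin: on the axis of the brass pivot pin (16 mm diameter, 45 mm high) at counter height; x axis, roughly away from the robot: the heading the parked tray must have; z up. Flat blue outline painted on the counter, 3 to 9 mm outside the parked tray. The tray is parked when the axes of tray coincide with these.
- tray: Loose white tray of pastries (they do not move), 160 (x) by 264 mm (y), 24 high, about 0.7 kg. Origin at counter height where the pin's axis lies once the notch is home. Far side x = +20 mm, near side x = -140, ends y = +-132. In the middle of the far side a V notch, 48 mm wide at its mouth, 35 degrees each side, centres itself on the pin. It starts 0.45 to 0.8 rad anticlockwise of the dock.
- tray_mass (a point): The tray's centre of mass, tray x = -62, y = 0 mm, 12 mm up. Pushing the near face in line with it moves the tray without turning it. At the start the notch is 20 to 36 mm short of the pin, about straight behind it along the tray's x axis. Friction stops the tray as soon as the pushing stops.
- push_face (a point): Point on the tray's flat upright near face towards its left (+y) end, at tray x = -140, y = +100 mm, 12 mm up. Pushed here in an arc about the pin, along the tray's x, the tray turns clockwise seen from above and its notch is pressed on the pin.
- latch_hinge (a point): The upright hinge axis of the red latch, a fixed post of the dock at dock x = -150, y = +158 mm; this point is 13 mm above the counter.
- latch_knob (a point): Centre of the exposed upright round red knob on the latch, 20 mm in diameter, from 19 to 67 mm above the counter, this point being at 44 mm. It stands 85 mm from the hinge axis, 7 mm before the tip of the arm. The arm is a red bar 14 mm wide, from 7 to 19 mm above the counter.
- latch (a joint): Angle of the latch, rad: 0 is fully shut (a hard stop), the arm pointing along the dock's -y, 3 mm behind the near side of the parked tray; it starts open at 1.9 to 2.6. At angle j the arm points from the hinge along (-sin j, -cos j) in the dock's x, y. Light friction (under 1 N at the knob); it stays where it is left.
- oil: Bystander: amber oil bottle, 66 mm in diameter, 210 mm high, to the right of the dock; origin at the centre of its foot. Leave alone.
- jar: Bystander: green jar, 72 mm in diameter, 100 mm high, to the left of the dock; origin at the centre of its foot. Leave alone.
- bowl: Bystander: steel bowl, 130 mm in diameter, 55 mm high, to the right, nearer the robot; origin at the centre of its foot. Leave alone.

How it is judged:
On the way, in this order (a step that is already met when the one before it is completed fails the run):
1. the notch is home on the pin (within 6 mm), the tray still turned by more than 0.25 rad (horizontal distance between tray and dock below 0.006 m and angle between the x axis of tray and the x axis of dock, either way round above 0.25 rad), for 0.2 s.
2. the tray has swung square with the dock (within 0.07 rad), its notch still on the pin (within 7 mm) (horizontal distance between tray and dock below 0.007 m and angle between the x axis of tray and the x axis of dock, either way round below 0.07 rad), for 0.2 s.
At the end, for the whole second after the job is handed in: The tray lies flat and still with its notch on the pin (within 7 mm) and square with the blue outline (within 0.07 rad), and the latch is shut behind it (under 0.1 rad) (all of step 2 and height (world z) of tray below 0.004 m and value of joint latch below 0.1 rad and linear speed of tray below 0.01 m/s); the robot touches nothing.
It fails at once if the tray is lifted or tipped (over 10 mm or 0.1 rad) (height (world z) of tray above 0.01 m or angle between tray's own z axis and vertical above 0.1 rad).
It fails at once if the tray's notch is taken more than 60 mm from the pin (horizontal distance between tray and dock above 0.06 m).
It fails at once if the bottle, jar or bowl is moved by more than 30 mm (distance of any of oil, jar, bowl from where it was at the start of the episode above 0.03 m).
It also fails if it takes over 58 s, if anything falls off the work surface, if the arm or the gripper's body presses on something with over 40 N, if the wrist force passes 120 N, or if a joint passes its speed limit or range.

ROBOT

A 6-joint arm with a two-finger parallel gripper is mounted at the origin on the work surface. World frame = base frame: x ahead of the robot, y to its left, z up, the work surface at z = 0. Lengths are in m, angles in rad, forces in N, time in s.
With the tool pointing down it reaches from about 0.275 to 0.875 m from the base axis. Payload 12.5 kg.
Tool frame: the origin (TCP) lies at the very end of the fingers, on their centre line; the grasp point (between the pads) lies 19 mm behind it; z points along the fingers, y is the line along which they close (so a half turn about z gives the same grasp; the last joint's range is limited). The gripper opens to 85 mm and grips with 20 to 120 N. Pads are 22 mm wide; open, the fingers measure 114 mm over their backs; the gripper's body (76 mm by 85 mm) begins 54 mm behind the grasp point. The pads swing forward as they close: fully open they stand 13 mm farther back than shut.
Start: joints at [-1.363, 0.351, 1.652, -0, 1.139, -0.085], TCP at [0.159, -0.527, 0.231] pointing down, gripper open.
Joint ranges: [-2.75, 2.75], [-0.79, 2.1], [0.01, 2.65], [-1.57, 4.71], [0.07, 3.14], [-2.87, 2.87]. Speed limits (rad/s): [2.22, 2.22, 2.79, 3.14, 3.14, 3.14].

INTERFACE

Orientations are given as a 3x3 rotation matrix whose columns are the frame's x, y, z axes.
In Python, from rig import manip gives the robot as it stands.
- The arm moves only by the tool send_rows, never from a script. Its argument "motion" is a list of rows, each a list of 3 entries, a list of its own where there are three numbers: the closure, from 0 (fully open) to 1 (shut), then the shift along the tool's x, y, z in units of 25 mm (1.0 is 25 mm), then the turn, a rotation vector about the tool's x, y, z in degrees. A call has exactly 10 rows; each row shifts and turns the commanded pose from where the row before left it, along the tool's axes as they then stand; what a row does not reach is not made up. A row lasts 1/10 s, in which the tool goes at most 50 mm and 8.59 degrees, less where a joint would pass 70% of its speed; a pose out of reach is approached as far as the arm can. A call is refused whole if a number of a shift passes 1 or a number of a turn 8.59, either way. A call with a gripper value outside its range is refused whole. The fingers move at their own pace and stop on an object; the grip force is fixed at half the most. Time passes only in rows, so rows that do not move let the fingers close, or fill a call up. It gives the time, the measured TCP pose, the force, the opening and the grip force at its end, in the units of the state.
- manip.read_state(): the state, without advancing time (a new reading comes with each control period).
- manip.camera(name): name is "side" or "top" or "wrist"; returns a dict with "image" (400x640x3 uint8, red, green, blue), "vfov" (degrees; the focal length in pixels is half the picture's height over the tangent of half this angle, whatever the lens; pixels are square), "cx", "cy" (the principal point, pixels), "R" (3x3) and "t" (3): a world point X has camera coordinates R X + t. Camera axes: x right, y down, z forward; pixel columns grow to the right and rows downward; lengths in m; the calibration is good to about 2 mm. A picture is of the moment at which its call begins. There is no depth.
- manip.hand_in(): hands the job in; it is judged then, once.
The state is a dict: "time": time; "q": joint angles; "joint_velocities": joint speeds; "joint_efforts": joint torques, N m; "tcp_pos": TCP position; "tcp_rot": TCP orientation; "force": force on the tool from outside, world axes, zero at the start; "ft_torque": the same for the moment, N m; "gripper_width": finger opening in m; "gripper_force": force on a finger pad.
Only numpy, scipy, OpenCV 4.12 (cv2) and the standard library are available. Lean on these libraries where they do the work, as an engineer would, in place of code of your own. Each camera call takes 0.05 s, during which the arm holds its last target. There are 200 camera calls.

## Working session

There is one attempt and no reset: what is moved stays moved. The work goes in short steps, Python scripts to look and compute and a tool call to move; the robot and the scene stay as the last step left them, time stands still between calls to the robot, and variables do not carry over. Pictures are saved under pics/ and viewed, at most 10 in all, crops included, and the job is handed in when it is done.

Besides the shell and the picture viewer there is one more tool, called after "Call:" as name(argument=value, ...), one argument or row to a line, values as JSON. send_rows: Moves the arm, as the interface text tells. Its arguments: {"type":"object","properties":{"motion":{"type":"array"}},"required":["motion"]}

```bash
mkdir -p pics
cat > h.py <<'E'
import numpy as np, cv2
from rig import manip
def ray(c,uv,z):
    h=c["image"].shape[0]; f=h/2/np.tan(np.radians(c["vfov"])/2)
    R=np.array(c["R"]);t=np.array(c["t"]); o=-R.T@t
    uv=np.atleast_2d(np.array(uv,float)); d=np.c_[(uv[:,0]-c["cx"])/f,(uv[:,1]-c["cy"])/f,np.ones(len(uv))]@R
    return o+d*((z-o[2])/d[:,2])[:,None]
def proj(c,X):
    h=c["image"].shape[0]; f=h/2/np.tan(np.radians(c["vfov"])/2)
    p=np.atleast_2d(X)@np.array(c["R"]).T+np.array(c["t"]); return np.c_[c["cx"]+f*p[:,0]/p[:,2],c["cy"]+f*p[:,1]/p[:,2]]
def save(c,n): cv2.imwrite("pics/"+n,c["image"][:,:,::-1])
E
python3 - <<'E'
from h import *
import pickle
for n in("top","side"):
    c=manip.camera(n); save(c,n+"0.png"); pickle.dump(c,open(n+"0.pkl","wb"))
    print(n,-np.array(c["R"]).T@c["t"],c["vfov"],c["cx"],c["cy"]); print(np.round(c["R"],3))
s=manip.read_state(); print(s["tcp_pos"],np.round(s["tcp_rot"],3),s["time"])
E
```

```text
top [ 0.41483687 -0.01227566  1.01100053] 44.78008306019281 321.4352535513425 194.59561263452085
[[ 0.006 -1.    -0.006]
 [-0.989 -0.005 -0.15 ]
 [ 0.15   0.007 -0.989]]
side [0.23548424 0.92734519 0.77575588] 44.77186934846807 319.84184497161436 198.25789657903778
[[-0.939 -0.344  0.014]
 [-0.214  0.551 -0.807]
 [ 0.27  -0.76  -0.591]]
[ 0.15869528 -0.52627797  0.23080677] [[ 0.957  0.289 -0.   ]
 [ 0.289 -0.957  0.001]
 [ 0.    -0.001 -1.   ]] 0.1
```

View pics/top0.png

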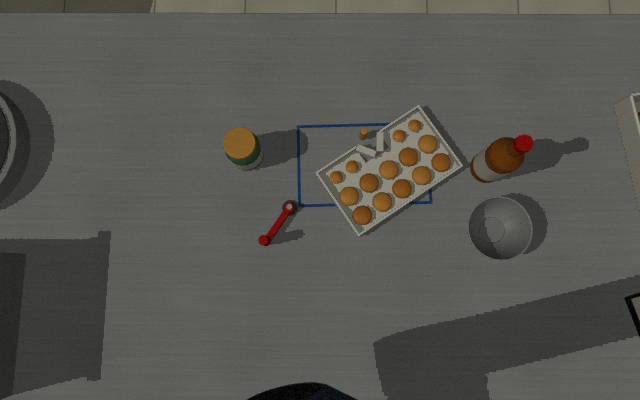

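View pics/side0.png

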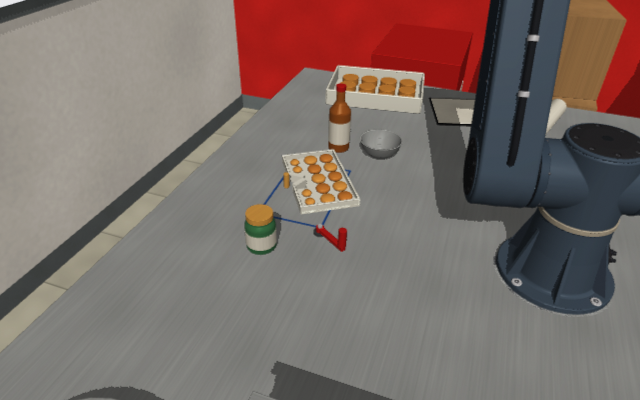

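The top view shows the tray with corners near (419,106), (462,165), (361,236) and (317,173). The pin is near (363,133), the hinge near (290,207) and the knob near (264,240), with the jar left and the bottle and bowl right. I'll enlarge it to refine these.

Run:
```python
from h import *
import pickle
c=pickle.load(open("top0.pkl","rb")); im=c["image"]
cv2.imwrite("pics/crop.png",cv2.resize(im[95:255,250:480,::-1],None,fx=3.4,fy=3.4,interpolation=cv2.INTER_CUBIC))
P=lambda uv,z:np.round(ray(c,uv,z),4)
print("corners",P([(419,106),(462,165),(361,236),(317,173)],.024))
print("pin",P((363,131),.045)); print("outline",P([(298,126),(299,206),(432,203)],0))
print("hinge",P((290,206),.019),"knob",P((264,240),.067))
b=im[...,2].astype(int)-im[...,0]; m=(b>40); m[:,:250]=0;m[:,480:]=0
ys,xs=np.nonzero(m); print(len(xs)); w=ray(c,np.c_[xs,ys],0)[:,:2]
# outline lines: far, left, near
for n,s in(("far",(ys<132)&(xs>304)),("left",(xs<304)&(ys>132)&(ys<200)),("near",(ys>198)&(xs>304))):
    v=cv2.fitLine(w[s].astype(np.float32),cv2.DIST_HUBER,0,1e-4,1e-4).ravel(); print(n,v,s.sum())
print("jar,oil,bowl",P((241,140),.1),P((485,170),0),P((500,228),.04))
```

```text
corners [[ 0.7546 -0.2101  0.024 ]
 [ 0.6278 -0.2961  0.024 ]
 [ 0.4798 -0.086   0.024 ]
 [ 0.6095  0.0042  0.024 ]]
pin [[ 0.6936 -0.0899  0.045 ]]
outline [[ 0.717   0.0463  0.    ]
 [ 0.5435  0.0419  0.    ]
 [ 0.5513 -0.2371  0.    ]]
hinge [[0.541  0.0594 0.019 ]] knob [[0.4681 0.1054 0.067 ]]
532
far [ 0.0337666  -0.99942976  0.7196933  -0.051189  ] 197
left [0.9991952  0.04011196 0.6169208  0.04394687] 134
near [ 0.03302125 -0.9994547   0.54981196 -0.1129781 ] 132
jar,oil,bowl [[0.6587 0.1504 0.1   ]] [[ 0.6224 -0.3512  0.    ]] [[ 0.4963 -0.3625  0.04  ]]
```

View pics/crop.png

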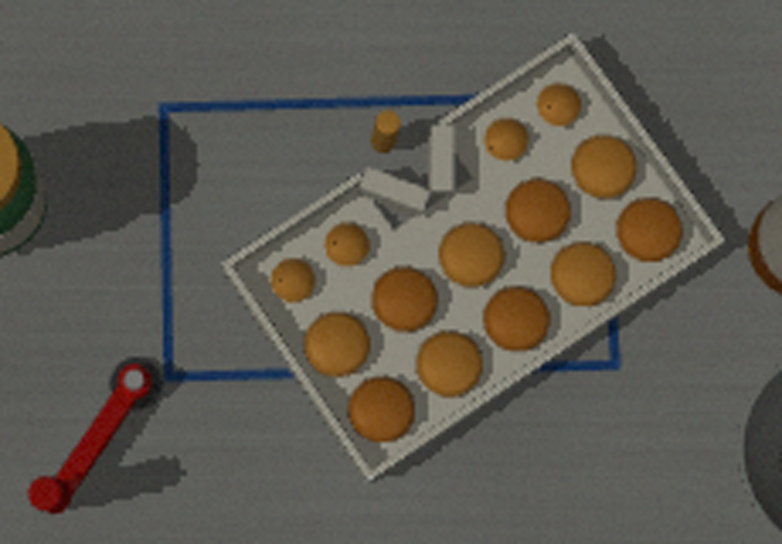

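The crop confirms it: the pin top is at crop pixel (387,118) and the tray corners are sharp. That puts the dock at about (0.6955,-0.0915) with yaw 0.035. The tray is at about (0.667,-0.112) with yaw 0.603, so the gap is about 35 mm. Next I move to behind the near face.

Call:
send_rows(
  motion=[
    [0.5,[0,0,0],[0,0,-8.5]],
    [0.5,[0,0,0],[0,0,-8.5]],
    [0.5,[0,0,0],[0,0,-0.8]],
    [0.5,[1,-0.1,0],[0,0,0]],
    [0.5,[1,-0.1,0],[0,0,0]],
    [0.5,[1,-0.1,0],[0,0,0]],
    [0.5,[1,-0.1,0],[0,0,0]],
    [0.5,[1,-0.1,0],[0,0,0]],
    [0.5,[1,-0.1,0],[0,0,0]],
    [0.5,[1,-0.1,0],[0,0,0]],
  ],
)

```text
time: 1.1
tcp_pos: [0.2936, -0.412, 0.2312]
tcp_rot: [[0.826, 0.564, -0.0], [0.564, -0.826, 0.0], [0.0, -0.0, -1.0]]
force: [0.6, -0.5, 0.4]
gripper_width: 0.0426
gripper_force: 0.0
```

Call:
send_rows(
  motion=[
    [0.5,[1,-0.1,0],[0,0,0]],
    [0.5,[1,-0.1,0],[0,0,0]],
    [0.5,[1,-0.1,0],[0,0,0]],
    [0.5,[1,-0.1,0],[0,0,0]],
    [0.5,[1,-0.1,0],[0,0,0]],
    [0.5,[1,-0.1,0.4],[0,0,0]],
    [0.5,[1,-0.1,0.8],[0,0,0]],
    [0.5,[1,-0.1,0.9],[0,0,0]],
    [0.5,[1,-0.1,1],[0,0,0]],
    [0.5,[1,-0.1,1],[0,0,0]],
  ],
)

```text
time: 2.1
tcp_pos: [0.4853, -0.2496, 0.1278]
tcp_rot: [[0.826, 0.564, 0.0], [0.564, -0.826, -0.0], [0.0, 0.0, -1.0]]
force: [-1.2, -0.8, 0.5]
gripper_width: 0.0427
gripper_force: 0.0
```

```bash
cat >> h.py <<'E'
D=np.array([.6955,-.0915]); DY=.035
def go(x,y,z,yaw=None):
    "print shift in tool units and turn about z (deg) to target"
    s=manip.read_state(); R=np.array(s["tcp_rot"]); p=np.array(s["tcp_pos"]); cy=np.arctan2(R[1,0],R[0,0])
    print("t",s["time"],"p",np.round(p,4),"yaw",round(cy,3),"w",round(s["gripper_width"],4),"F",np.round(s["force"],1))
    print("shift",np.round(R.T@(np.array([x,y,z])-p)/.025,2),"turn",None if yaw is None else np.degrees(cy-yaw).round(1))
def tr(x,y,yaw,o=D): c,s=np.cos(yaw),np.sin(yaw); return o+np.array([c*x-s*y,s*x+c*y])
E
python3 - <<'E'
from h import *
p=tr(-.175,0,.603,np.array([.6667,-.112])); go(p[0],p[1],.005,.603)
c=manip.camera("side"); save(c,"s1.png")
print(np.round(proj(c,np.r_[p,.005])))
E
```

```text
t 2.1 p [ 0.4853 -0.2496  0.1278] yaw 0.599 w 0.0427 F [-1.2 -0.8  0.5]
shift [ 2.1  -0.43  4.91] turn -0.2
[[359. 175.]]
```

View pics/s1.png

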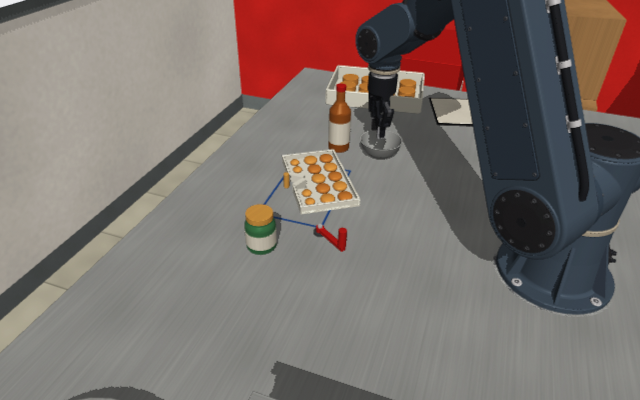

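The arm is above and behind the tray (gripper around (380,115)), clear of the bowl. I move in and descend.

Call:
send_rows(
  motion=[
    [0.5,[0.8,-0.2,0],[0,0,0]],
    [0.5,[0.8,-0.2,0],[0,0,0]],
    [0.5,[0.3,-0.03,0.5],[0,0,0]],
    [0.5,[0,0,0.8],[0,0,0]],
    [0.5,[0,0,0.8],[0,0,0]],
    [0.5,[0,0,0.8],[0,0,0]],
    [0.5,[0,0,0.8],[0,0,0]],
    [0.5,[0,0,0.7],[0,0,0]],
    [0.5,[0,0,0.4],[0,0,0]],
    [0.5,[0,0,0],[0,0,0]],
  ],
)

```text
time: 3.15
tcp_pos: [0.5165, -0.2145, 0.0072]
tcp_rot: [[0.824, 0.566, -0.002], [0.566, -0.824, 0.001], [-0.001, -0.002, -1.0]]
force: [-0.1, 0.8, 0.7]
gripper_width: 0.0428
gripper_force: 0.0
```

Run:
```python
from h import *
p=tr(-.151,0,.603); go(p[0],p[1],.007,.603)
c=manip.camera("top"); cv2.imwrite("pics/t1.png",cv2.resize(c["image"][95:255,250:480,::-1],None,fx=3.4,fy=3.4,interpolation=cv2.INTER_CUBIC))
```

```text
t 3.15 p [ 0.5165 -0.2145  0.0072] yaw 0.602 w 0.0428 F [-0.1  0.8  0.7]
shift [2.65 0.01 0.01] turn -0.1
```

View pics/t1.png

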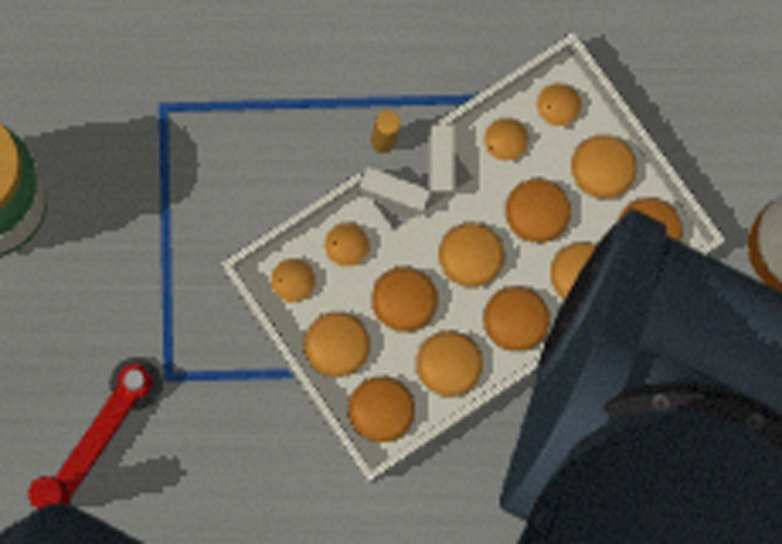

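The tray hasn't moved: the far-left corner is still at (225,265) and the near-left at (371,478). I push forward slowly.

Call:
send_rows(
  motion=[
    [0.5,[0.3,0,0],[0,0,0]],
    [0.5,[0.3,0,0],[0,0,0]],
    [0.5,[0.25,0,0],[0,0,0]],
    [0.5,[0.2,0,0],[0,0,0]],
    [0.5,[0.2,0,0],[0,0,0]],
    [0.5,[0.2,0,0],[0,0,0]],
    [0.5,[0.2,0,0],[0,0,0]],
    [0.5,[0.2,0,0],[0,0,0]],
    [0.5,[0.2,0,0],[0,0,0]],
    [0.5,[0.2,0,0],[0,0,0]],
  ],
)

```text
time: 4.2
tcp_pos: [0.5641, -0.1825, 0.0088]
tcp_rot: [[0.823, 0.567, -0.0], [0.567, -0.823, 0.0], [-0.0, -0.0, -1.0]]
force: [-3.1, -2.5, 3.4]
gripper_width: 0.0428
gripper_force: 2.2
```

```bash
cat >> h.py <<'E'
def tray(c):
    "detect corners: white/pastry mask -> fit visible left end corners (far-left, near-left) and notch"
    pass
E
python3 - <<'E'
from h import *
p=tr(-.151,0,.603); go(p[0],p[1],.007,.603)
c=manip.camera("top"); cv2.imwrite("pics/t2.png",cv2.resize(c["image"][95:255,250:480,::-1],None,fx=3.4,fy=3.4,interpolation=cv2.INTER_CUBIC))
E
```

```text
t 4.2 p [ 0.5641 -0.1825  0.0088] yaw 0.603 w 0.0428 F [-3.1 -2.5  3.4]
shift [ 0.35 -0.02  0.07] turn 0.0
```

View pics/t2.png

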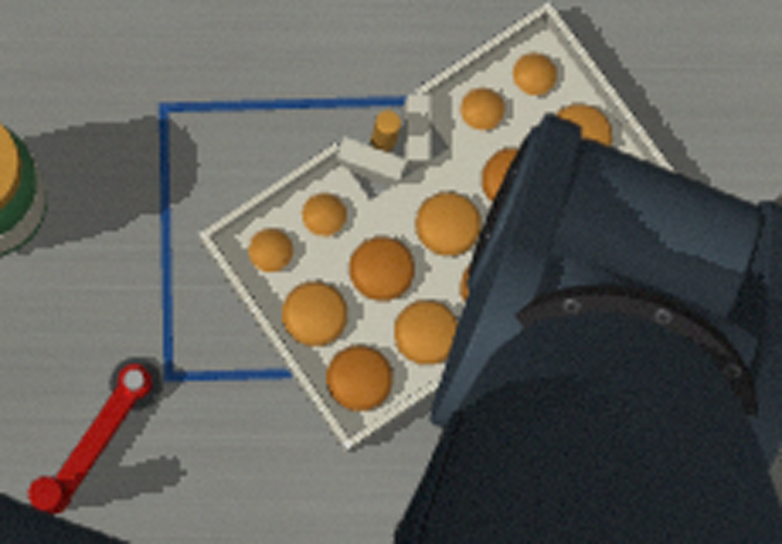

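The tray advanced about 23 mm without turning: the far-left corner is now at (203,236) and the near-left at (348,447). The pin is nearly in the notch. I continue slowly until the force rises.

Call:
send_rows(
  motion=[
    [0.5,[0.06,0,0],[0,0,0]],
    [0.5,[0.06,0,0],[0,0,0]],
    [0.5,[0.06,0,0],[0,0,0]],
    [0.5,[0.06,0,0],[0,0,0]],
    [0.5,[0.04,0,0],[0,0,0]],
    [0.5,[0.04,0,0],[0,0,0]],
    [0.5,[0.04,0,0],[0,0,0]],
    [0.5,[0.02,0,0],[0,0,0]],
    [0.5,[0.02,0,0],[0,0,0]],
    [0.5,[0,0,0],[0,0,0]],
  ],
)

```text
time: 5.25
tcp_pos: [0.571, -0.1776, 0.0087]
tcp_rot: [[0.823, 0.568, -0.003], [0.568, -0.823, -0.0], [-0.002, -0.001, -1.0]]
force: [-10.6, -7.2, 5.9]
gripper_width: 0.0425
gripper_force: 6.3
```

Call:
send_rows(
  motion=[
    [0.5,[0.04,0,0],[0,0,0]],
    [0.5,[0.04,0,0],[0,0,0]],
    [0.5,[0,0,0],[0,0,0]],
    [0.5,[0,0,0],[0,0,0]],
    [0.5,[0,0,0],[0,0,0]],
    [0.5,[0,0,0],[0,0,0]],
    [0.5,[0,0,0],[0,0,0]],
    [0.5,[0,0,0],[0,0,0]],
    [0.5,[0,0,0],[0,0,0]],
    [0.5,[0,0,0],[0,0,0]],
  ],
)

```text
time: 6.25
tcp_pos: [0.5711, -0.1774, 0.0087]
tcp_rot: [[0.823, 0.568, -0.006], [0.568, -0.823, -0.001], [-0.005, -0.003, -1.0]]
force: [-20.7, -15.2, 11.2]
gripper_width: 0.0426
gripper_force: 12.7
```

Run:
```python
from h import *
p=tr(-.151,0,.603); go(p[0],p[1],.007,.603)
c=manip.camera("top"); cv2.imwrite("pics/t3.png",cv2.resize(c["image"][95:255,250:480,::-1],None,fx=3.4,fy=3.4,interpolation=cv2.INTER_CUBIC))
```

```text
t 6.25 p [ 0.5711 -0.1774  0.0087] yaw 0.604 w 0.0426 F [-20.7 -15.2  11.2]
shift [ 0.01 -0.01  0.07] turn 0.1
```

View pics/t3.png

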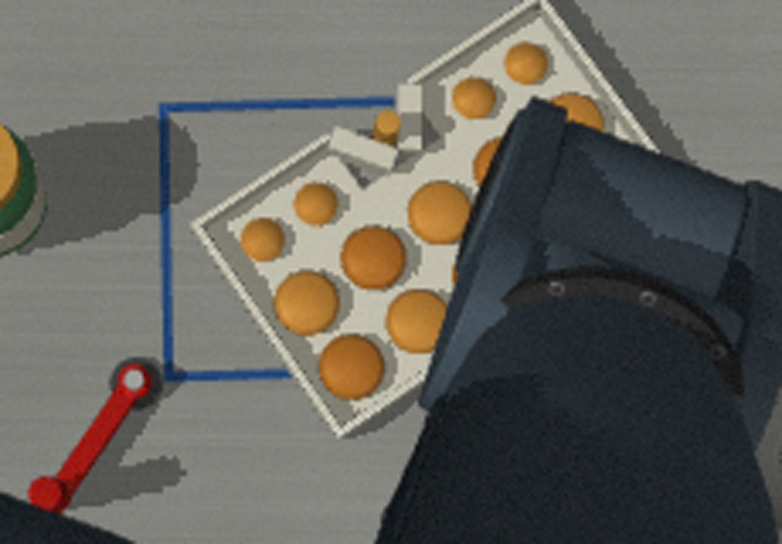

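The tray has stalled at 26 N with the notch seated on the pin (pin at (387,125)). The stand-off is 11 mm, which agrees with the dock estimate. I back off, shut the fingers and go to the +y end.

Call:
send_rows(
  motion=[
    [0.5,[-0.4,0,0],[0,0,0]],
    [0.5,[-0.5,0,0],[0,0,0]],
    [0.5,[-0.3,0,0],[0,0,0]],
    [1,[0,-0.6,0],[0,0,0]],
    [1,[0,-0.8,0],[0,0,0]],
    [1,[0,-0.8,0],[0,0,0]],
    [1,[0,-0.8,0],[0,0,0]],
    [1,[0,-0.6,0],[0,0,0]],
    [1,[0,-0.4,0],[0,0,0]],
    [1,[0,0,0],[0,0,0]],
  ],
)

```text
time: 7.3
tcp_pos: [0.4919, -0.1099, 0.0088]
tcp_rot: [[0.823, 0.568, -0.0], [0.568, -0.823, 0.0], [-0.0, -0.0, -1.0]]
force: [0.7, -0.0, -0.1]
gripper_width: -0.0001
gripper_force: 0.0
```

Run:
```python
from h import *
p=tr(-.151,.1,.603); go(p[0],p[1],.009,.603)
```

```text
t 7.3 p [ 0.4919 -0.1099  0.0088] yaw 0.604 w -0.0001 F [ 0.7 -0.  -0.1]
shift [ 1.08  0.01 -0.01] turn 0.1
```

Call:
send_rows(
  motion=[
    [1,[0.5,0,0],[0,0,0]],
    [1,[0.3,0,0],[0,0,0]],
    [1,[0.2,0,0],[0,0,0]],
    [1,[0.12,0,0],[0,0,0]],
    [1,[0.14,-0.21,0],[0,0,2]],
    [1,[0.14,-0.21,0],[0,0,2]],
    [1,[0.14,-0.21,0],[0,0,2]],
    [1,[0.14,-0.21,0],[0,0,2]],
    [1,[0.14,-0.21,0],[0,0,2]],
    [1,[0.14,-0.21,0],[0,0,2]],
  ],
)

```text
time: 8.3
tcp_pos: [0.5173, -0.0568, 0.0085]
tcp_rot: [[0.924, 0.383, -0.003], [0.383, -0.924, 0.0], [-0.002, -0.001, -1.0]]
force: [-6.7, -1.3, 3.3]
gripper_width: -0.0
gripper_force: 2.9
```

Run:
```python
from h import *
s=manip.read_state(); R=np.array(s["tcp_rot"]); cy=np.arctan2(R[1,0],R[0,0])
p=tr(-.151,.1,cy); go(p[0],p[1],.009,DY)
```

```text
t 8.3 p [ 0.5173 -0.0568  0.0085] yaw 0.393 w -0.0 F [-6.7 -1.3  3.3]
shift [ 0.02  0.01 -0.02] turn 20.5
```

Call:
send_rows(
  motion=[
    [1,[0.15,-0.23,0],[0,0,2.2]],
    [1,[0.15,-0.23,0],[0,0,2.2]],
    [1,[0.15,-0.23,0],[0,0,2.2]],
    [1,[0.15,-0.23,0],[0,0,2.2]],
    [1,[0.15,-0.23,0],[0,0,2.2]],
    [1,[0.15,-0.23,0],[0,0,2.2]],
    [1,[0.15,-0.23,0],[0,0,2.2]],
    [1,[0.11,-0.16,0],[0,0,1.5]],
    [1,[0.07,-0.1,0],[0,0,1]],
    [1,[0.04,0,0],[0,0,0]],
  ],
)

```text
time: 9.3
tcp_pos: [0.5361, -0.0037, 0.0085]
tcp_rot: [[0.997, 0.082, -0.002], [0.082, -0.997, 0.0], [-0.002, -0.001, -1.0]]
force: [-7.9, 2.2, 5.1]
gripper_width: -0.0002
gripper_force: 3.9
```

Run:
```python
from h import *
s=manip.read_state(); R=np.array(s["tcp_rot"]); cy=np.arctan2(R[1,0],R[0,0])
p=tr(-.151,.1,cy); go(p[0],p[1],.009,DY)
c=manip.camera("top"); cv2.imwrite("pics/t4.png",cv2.resize(c["image"][95:255,250:480,::-1],None,fx=3.4,fy=3.4,interpolation=cv2.INTER_CUBIC))
```

```text
t 9.3 p [ 0.5361 -0.0037  0.0085] yaw 0.082 w -0.0002 F [-7.9  2.2  5.1]
shift [ 0.03  0.02 -0.02] turn 2.7
```

View pics/t4.png

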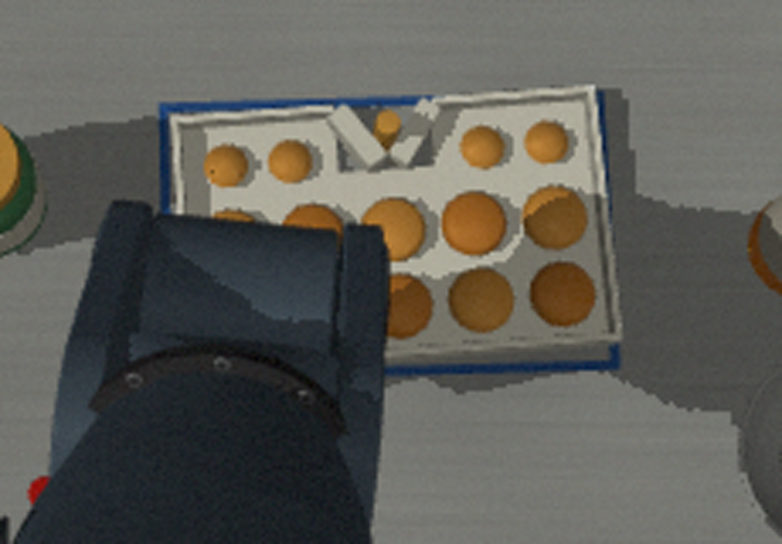

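The tray is nearly square. Its far edge slopes about 0.064 in the picture against 0.03 for the outline, so roughly 2.5° remains.

Call:
send_rows(
  motion=[
    [1,[0.07,-0.1,0],[0,0,1]],
    [1,[0.06,-0.09,0],[0,0,0.9]],
    [1,[0.05,-0.07,0],[0,0,0.7]],
    [1,[0.02,0,0],[0,0,0]],
    [1,[0,0,0],[0,0,0]],
    [1,[0,0,0],[0,0,0]],
    [1,[0,0,0],[0,0,0]],
    [1,[0,0,0],[0,0,0]],
    [1,[0,0,0],[0,0,0]],
    [1,[0,0,0],[0,0,0]],
  ],
)

```text
time: 10.35
tcp_pos: [0.54, 0.003, 0.0084]
tcp_rot: [[0.999, 0.037, -0.004], [0.037, -0.999, 0.001], [-0.004, -0.001, -1.0]]
force: [-7.3, 3.5, 5.0]
gripper_width: 0.0002
gripper_force: 3.7
```

Call:
send_rows(
  motion=[
    [1,[-0.3,0,0],[0,0,0]],
    [1,[-0.6,0,0],[0,0,0]],
    [1,[-0.4,0,-0.3],[0,0,0]],
    [1,[0,0,-0.8],[0,0,0]],
    [1,[0,0,-1],[0,0,0]],
    [1,[0,0,-1],[0,0,0]],
    [1,[0,0,-1],[0,0,0]],
    [1,[0,0,-0.8],[0,0,0]],
    [0.83,[0,0,-0.4],[0,0,0]],
    [0.83,[0,0,0],[0,0,0]],
  ],
)

```text
time: 11.35
tcp_pos: [0.5096, 0.0014, 0.1426]
tcp_rot: [[0.999, 0.036, 0.003], [0.036, -0.999, -0.0], [0.003, 0.0, -1.0]]
force: [-0.4, -0.5, -0.6]
gripper_width: 0.0146
gripper_force: 0.0
```

Run:
```python
from h import *
import pickle
h=tr(-.15,.158,DY); c0=pickle.load(open("top0.pkl","rb"))
k=ray(c0,[(263.7,240)],.067)[0]; print("hinge",h,"knob",k,np.linalg.norm(k[:2]-h))
d=k[:2]-h; a=np.arctan2(d[1],d[0])-DY; j=np.arctan2(-np.cos(a),-np.sin(a))
j=np.arctan2(-np.cos(a),-np.sin(a)); print("j",j)
def pose(j,b):  # tool yaw = pi - j + DY ; tcp b behind the knob along tangent
    kk=h+tr(-.085*np.sin(j),-.085*np.cos(j),DY,0); t=tr(np.cos(j),-np.sin(j),DY,0); return kk-b*t
p=pose(j,.045); print("standby",p); go(p[0],p[1],.03,np.pi-j+DY)
```

```text
hinge [0.54006299 0.06115431] knob [0.46809479 0.10595371 0.067     ] 0.08477268780685539
j 2.162587865588319
standby [0.49168275 0.14427682]
t 11.35 p [0.5096 0.0014 0.1426] yaw 0.036 w 0.0146 F [-0.4 -0.5 -0.6]
shift [-0.52 -5.74  4.5 ] turn -56.0
```

Call:
send_rows(
  motion=[
    [0.83,[-0.08,-0.95,0],[0,0,0]],
    [0.83,[-0.08,-0.95,0],[0,0,0]],
    [0.83,[-0.09,-0.96,0],[0,0,0]],
    [0.83,[-0.09,-0.96,0],[0,0,0]],
    [0.83,[-0.09,-0.96,0],[0,0,0]],
    [0.83,[-0.09,-0.96,0],[0,0,0]],
    [0.83,[0,0,0],[0,0,-8]],
    [0.83,[0,0,0],[0,0,-8]],
    [0.83,[0,0,0],[0,0,-8]],
    [0.83,[0,0,0],[0,0,-8]],
  ],
)

```text
time: 12.35
tcp_pos: [0.4902, 0.1444, 0.1401]
tcp_rot: [[0.825, 0.565, -0.002], [0.565, -0.825, -0.0], [-0.002, -0.001, -1.0]]
force: [0.7, 0.2, 0.6]
gripper_width: 0.0143
gripper_force: 0.0
```

Call:
send_rows(
  motion=[
    [0.83,[0,0,0],[0,0,-8]],
    [0.83,[0,0,0],[0,0,-8]],
    [0.83,[0,0,0],[0,0,-8]],
    [0.83,[0,0,0.6],[0,0,0]],
    [0.83,[0,0,0.8],[0,0,0]],
    [0.83,[0,0,0.8],[0,0,0]],
    [0.83,[0,0,0.8],[0,0,0]],
    [0.83,[0,0,0.8],[0,0,0]],
    [0.83,[0,0,0.6],[0,0,0]],
    [0.83,[0,0,0],[0,0,0]],
  ],
)

```text
time: 13.35
tcp_pos: [0.489, 0.144, 0.0287]
tcp_rot: [[0.529, 0.849, -0.005], [0.849, -0.529, -0.001], [-0.003, -0.003, -1.0]]
force: [0.2, 0.6, 0.2]
gripper_width: 0.0146
gripper_force: 0.0
```

```bash
cat >> h.py <<'E'
HG=tr(-.15,.158,DY)
def pose(j,b):
    return HG+tr(-.085*np.sin(j),-.085*np.cos(j),DY,0)-b*tr(np.cos(j),-np.sin(j),DY,0)
E
python3 - <<'E'
from h import *
p=pose(2.16,.018); go(p[0],p[1],.03,np.pi-2.16+DY)
c=manip.camera("top"); cv2.imwrite("pics/t5.png",cv2.resize(c["image"][95:275,220:480,::-1],None,fx=3,fy=3,interpolation=cv2.INTER_CUBIC))
# exact chord per 6 deg step, in tool frame (tool x=-tangent, tool y=-radial-dir...)
for st in(6,):
    j=1.5; jn=j-np.radians(st); y=np.pi-j+DY; R=np.array([[np.cos(y),np.sin(y)],[np.sin(y),-np.cos(y)]])
    print(R.T@(pose(jn,.018)-pose(j,.018))/.025)
E
```

```text
t 13.35 p [0.489  0.144  0.0287] yaw 1.014 w 0.0146 F [0.2 0.6 0.2]
shift [-1.02  0.08 -0.05] turn -0.2
[-0.35934101 -0.05663494]
```

View pics/t5.png

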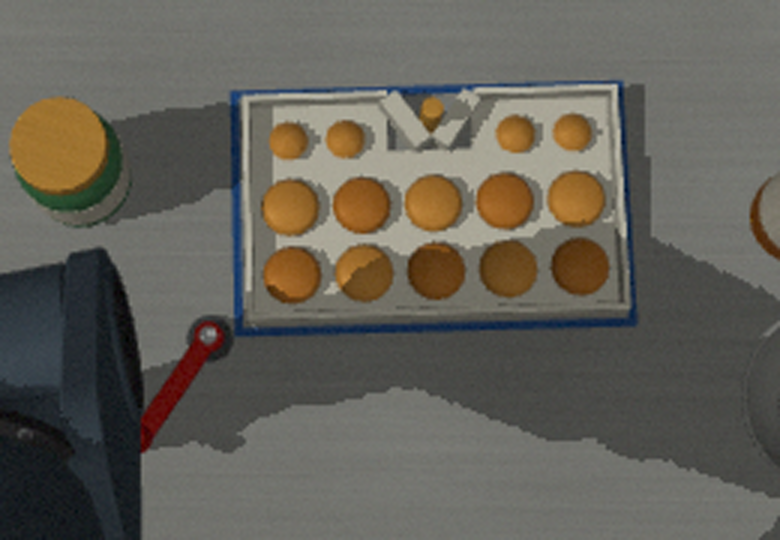

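The tray lies square inside the outline with the pin in the notch at (432,110). Next I swing the latch.

Call:
send_rows(
  motion=[
    [0.83,[-0.5,0.04,0],[0,0,0]],
    [0.83,[-0.3,0.04,0],[0,0,0]],
    [0.83,[-0.22,0,0],[0,0,0]],
    [0.83,[-0.36,-0.06,0],[0,0,-6]],
    [0.83,[-0.36,-0.06,0],[0,0,-6]],
    [0.83,[-0.36,-0.06,0],[0,0,-6]],
    [0.83,[-0.36,-0.06,0],[0,0,-6]],
    [0.83,[-0.36,-0.06,0],[0,0,-6]],
    [0.83,[-0.36,-0.06,0],[0,0,-6]],
    [0.83,[-0.36,-0.06,0],[0,0,-6]],
  ],
)

```text
time: 14.4
tcp_pos: [0.454, 0.0638, 0.0318]
tcp_rot: [[-0.179, 0.984, 0.001], [0.984, 0.179, 0.0], [0.0, 0.001, -1.0]]
force: [-0.5, 0.2, 0.6]
gripper_width: 0.0143
gripper_force: 0.4
```

Run:
```python
from h import *
j=2.16-np.radians(42); p=pose(j,.018); go(p[0],p[1],.03,np.pi-j+DY)
c=manip.camera("top"); k=HG+tr(-.085*np.sin(j),-.085*np.cos(j),DY,0)
m=(c["image"][...,0]>90)&(c["image"][...,1]<50); ys,xs=np.nonzero(m[:, :400]); print(len(xs), xs.min() if len(xs) else 0, ys.max() if len(ys) else 0, proj(c,np.r_[k,.067]))
```

```text
t 14.4 p [0.454  0.0638 0.0318] yaw 1.751 w 0.0143 F [-0.5  0.2  0.6]
shift [ 0.   -0.03  0.07] turn 0.1
30 285 210 [[294.47554982 246.22662546]]
```

Call:
send_rows(
  motion=[
    [0.83,[-0.36,-0.06,0],[0,0,-6]],
    [0.83,[-0.36,-0.06,0],[0,0,-6]],
    [0.83,[-0.36,-0.06,0],[0,0,-6]],
    [0.83,[-0.36,-0.06,0],[0,0,-6]],
    [0.83,[-0.36,-0.06,0],[0,0,-6]],
    [0.83,[-0.36,-0.06,0],[0,0,-6]],
    [0.83,[-0.36,-0.06,0],[0,0,-6]],
    [0.83,[-0.36,-0.06,0],[0,0,-6]],
    [0.83,[-0.36,-0.06,0],[0,0,-6]],
    [0.83,[-0.36,-0.06,0],[0,0,-6]],
  ],
)

```text
time: 15.45
tcp_pos: [0.4949, -0.013, 0.0316]
tcp_rot: [[-0.941, 0.339, 0.001], [0.339, 0.941, 0.0], [-0.0, 0.0, -1.0]]
force: [1.0, 3.9, -0.9]
gripper_width: 0.0148
gripper_force: 1.8
```

Run:
```python
from h import *
j=2.16-np.radians(102); p=pose(j,.018); go(p[0],p[1],.03,np.pi-j+DY); print(np.degrees(j))
p=pose(0,.018); go(p[0],p[1],.03,np.pi+DY)
```

```text
t 15.45 p [ 0.4949 -0.013   0.0316] yaw 2.795 w 0.0148 F [ 1.   3.9 -0.9]
shift [0.02 0.   0.07] turn -0.1
21.758883748257823
t 15.45 p [ 0.4949 -0.013   0.0316] yaw 2.795 w 0.0148 F [ 1.   3.9 -0.9]
shift [-1.29 -0.02  0.07] turn -21.8
```

Call:
send_rows(
  motion=[
    [0.83,[-0.36,-0.06,0],[0,0,-6]],
    [0.83,[-0.36,-0.06,0],[0,0,-6]],
    [0.83,[-0.36,-0.06,0],[0,0,-6]],
    [0.83,[-0.22,-0.02,0],[0,0,-3.8]],
    [0.83,[-0.06,0,0],[0,0,0]],
    [0.83,[-0.04,0,0],[0,0,0]],
    [0.83,[-0.04,0,0],[0,0,0]],
    [0.83,[0,0,0],[0,0,0]],
    [0.83,[0,0,0],[0,0,0]],
    [0.83,[0,0,0],[0,0,0]],
  ],
)

```text
time: 16.45
tcp_pos: [0.5253, -0.024, 0.031]
tcp_rot: [[-1.0, -0.03, -0.007], [-0.03, 1.0, 0.001], [0.007, 0.001, -1.0]]
force: [-15.0, -0.4, 9.0]
gripper_width: 0.0146
gripper_force: 10.5
```

Run:
```python
from h import *
p=pose(0,.018); go(p[0],p[1],.03,np.pi+DY)
```

```text
t 16.45 p [ 0.5253 -0.024   0.031 ] yaw -3.111 w 0.0146 F [-15.   -0.4   9. ]
shift [ 0.01 -0.02  0.04] turn -360.3
```

15 N against the stop, so the latch is shut. I retreat back and up.

Call:
send_rows(
  motion=[
    [0.83,[0.4,0,0],[0,0,0]],
    [0.83,[0.8,0,0],[0,0,0]],
    [0.83,[0.8,0,-0.3],[0,0,0]],
    [0.83,[0.8,0,-0.8],[0,0,0]],
    [0.83,[0.8,0,-1],[0,0,0]],
    [0.83,[0.5,0,-1],[0,0,0]],
    [0.83,[0.5,0,-1],[0,0,0]],
    [0.83,[0.3,0,-1],[0,0,0]],
    [0.83,[0,0,-0.6],[0,0,0]],
    [0.83,[0,0,0],[0,0,0]],
  ],
)

```text
time: 17.45
tcp_pos: [0.407, -0.0285, 0.1756]
tcp_rot: [[-1.0, -0.031, 0.005], [-0.031, 1.0, -0.001], [-0.005, -0.001, -1.0]]
force: [0.5, 1.1, -0.4]
gripper_width: 0.0149
gripper_force: 0.0
```

Run:
```python
from h import *
c=manip.camera("top"); cv2.imwrite("pics/t6.png",cv2.resize(c["image"][95:275,220:480,::-1],None,fx=3,fy=3,interpolation=cv2.INTER_CUBIC))
```

```text
(no output)
```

View pics/t6.png

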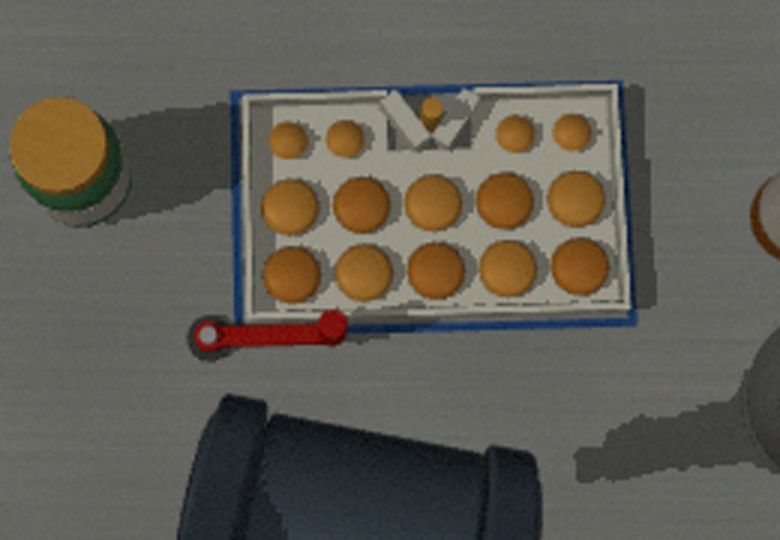

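The tray is square in the outline, and the latch is shut behind it, from (208,335) to the knob at (333,325). The arm is clear, so I hand in.

```bash
python3 -c "
from rig import manip
print(manip.hand_in())"
```

```text
the job is handed in; nothing more can be done
None
```

The tray is parked square on the pin and the latch is shut behind it. The bottle, jar and bowl were never touched, and I handed the job in at about 17.5 s, though no verdict came back.

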